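# Run a fingertip along a carton's glued flap

## Robot

A 7-joint arm with a two-finger parallel gripper is mounted at the origin on the work surface. World frame = base frame: x ahead of the robot, y to its left, z up, the work surface at z = 0. Lengths are in m, angles in rad, forces in N, time in s.
With the tool pointing down it reaches from about 0.35 to 0.9 m from the base axis. Payload 8.1 kg.
Tool frame: the origin (TCP) lies where the fingers leave the gripper's body, on its centre line; the fingertips stand 66 mm ahead of it and the grasp point (between the pads) lies 47 mm ahead of it (arm.tip_reach is the distance from the TCP to the fingertips, in m); z points along the fingers, y is the direction in which the jaws open and shut (so a half turn about z gives the same grasp; the last joint's range is limited). The gripper opens to 92 mm and grips with 3 to 60 N. Pads are 19 mm wide; open, the fingers measure 130 mm over their backs; the gripper's body (75 mm by 190 mm) begins 47 mm behind the grasp point.
Start: joints at [-1.257, 0.434, 0.025, 1.573, -0.012, 1.134, -0.075], TCP at [0.253, 0.571, 0.292] pointing down, gripper open.
Joint ranges: [-2.62, 2.62], [-0.44, 2.09], [-1.27, 1.32], [0.08, 2.57], [-1.32, 4.46], [0.12, 2], [-2.74, 2.74]. Speed limits (rad/s): [2.22, 2.22, 3.01, 3.01, 3.14, 3.14, 3.14].

## Interface

Orientations are given as a rotation vector (axis times angle).
In Python, from cell import arm gives the robot as it stands.
- The arm moves only by the tool carry_out, never from a script. Its argument "plan" is a list of rows, each a list of 5 numbers: the shift along the world's x, y, z in cm, then the turn about the world's z in rad, then the finger opening in cm, from 0 to 9.18. In form: [[tx, ty, tz, spin, fingers], ...]. A call has 1 to 20 rows; each row is the pose to reach, as a shift and turn from the pose measured when the call began; what a row does not reach only later rows make up. A row lasts 1/10 s, in which the tool goes at most 50 mm and 8.59 degrees, less where a joint would pass 70% of its speed; a pose out of reach is approached as far as the arm can. A call with a gripper value outside its range is refused whole. The fingers move at their own pace and stop on an object; "squeeze" is the grip in N (left out, the last holds). Time passes only in rows, so rows that repeat a pose let the fingers close. It gives the time, the measured TCP pose, the force and the opening at its end, in the units of the state.
- arm.observe(): the state, without advancing time (a new reading comes with each control period).
- arm.get_image(name): name is "side" or "top" or "wrist"; returns (picture, depth): 384x512x3 uint8, red, green, blue; 384x512 float32, m along the optical axis (not along the pixel's ray), 0 where there is no reading.
- arm.get_calibration(name): a dict with "intrinsics" (3x3 intrinsics, pixels), "rvec" (rotation vector, rad) and "tvec" (3), from world to camera coordinates, as OpenCV has them; the wrist camera has in their place "tool_from_camera" (4x4, takes a point from camera to tool coordinates, whose origin is the TCP and whose axes are the flange's). Camera axes: x right, y down, z forward; pixel columns grow to the right and rows downward; lengths in m; the calibration is good to about 2 mm. A picture is of the moment at which its call begins: read the wrist's pose just before it. get_calibration takes no time and is no camera call.
- arm.sign_off(): hands the job in, once; it reports no verdict.
The state is a dict: "clock": time; "joints": joint angles; "dq": joint speeds; "joint_efforts": joint torques, N m; "position": TCP position; "ee_rot": TCP orientation; "force": force on the tool from outside, world axes, zero at the start; "ft_torque": the same for the moment, N m; "width": opening from 0.0 (shut) to 1.0 (fully open).
Only numpy, scipy, OpenCV 4.12 (cv2) and the standard library are available. Lean on these libraries where they do the work, as an engineer would, in place of code of your own. Each camera call takes 0.05 s, during which the arm holds its last target. There are 200 camera calls.

## Task

The springy top flap of the carton has glue pads under its row of four white buttons. With the fingers shut, press the flap down flush and run the fingertips lightly along the row without lifting off, over each button and the plain flap between, from the one nearest the flap's cut-off corner to the last one, keeping the flap flush and not pushing it into the carton. Finish while still holding the last button down with the flap flush; grasp nothing and leave the goods around it where they are.

Things in the scene. Friction and masses are not known exactly. Their poses are not given: they have to be found in the camera images.
- carton: Heavy cardboard carton, does not move: 260 (its x) x 280 (its y) mm, 145 high overall. Origin: centre of its underside, on the counter (z = 0); z up; any yaw. The +x half of its top (from x = +4 mm on) is fixed, upper face at z = 145. The other half is the springy flap. With the flap flush, the buttons lie at x = -25, y = +90, +30, -30, -90 mm, dome tops at z = 147.5 mm.
- hinge_mid (a point): Middle of the flap's hinge line, on the carton: carton x = -130, y = 0, z = 142.5 mm; the line runs along the carton's y, the flap shut lies along +x of it. The flap: stiff cardboard panel 5 mm thick (middle plane through the hinge), 280 mm long, free edge 130 mm from the hinge.
- cut_corner (a point): Middle of the flap's cut-off corner, on the flap: the free corner at the carton's +y end is missing (a rectangle 35 mm along the edge by 40 mm). The other free corner is square. It moves with the flap; flush it is at carton x = -20, y = +122, z = 145 mm.
- flap (a joint): Flap angle, rad: 0 = flush with the fixed half, positive = open upward, negative = pushed into the carton. Rests open at about 0.3 to 0.36 (free edge some 40 mm up). Soft spring: about 4.5 N on a button holds it flush, 0.13 N more per further mm; no stop at flush, it gives on to -0.15; let go, it rises. Within 6 mm of flush at the buttons is good; 9 mm too deep is crushed.
- button1 (a point): The first button of the row counted from the cut-off corner (nearest to it): white dome, 18 mm across, 2.5 mm high, fixed on the flap 105 mm from the hinge line, 60 mm from its neighbours. Point: centre of the dome's underside, on the flap's upper face (the rules call the dome geom flap_c2). It tilts and moves with the flap, its z is the flap's normal, its x points to the free edge and its y along the row towards the cut-off corner.
- button2 (a point): The second button of the row counted from the cut-off corner: white dome, 18 mm across, 2.5 mm high, fixed on the flap 105 mm from the hinge line, 60 mm from its neighbours. Point: centre of the dome's underside, on the flap's upper face (the rules call the dome geom flap_c3). It tilts and moves with the flap, its z is the flap's normal, its x points to the free edge and its y along the row towards the cut-off corner.
- button3 (a point): The third button of the row counted from the cut-off corner: white dome, 18 mm across, 2.5 mm high, fixed on the flap 105 mm from the hinge line, 60 mm from its neighbours. Point: centre of the dome's underside, on the flap's upper face (the rules call the dome geom flap_c4). It tilts and moves with the flap, its z is the flap's normal, its x points to the free edge and its y along the row towards the cut-off corner.
- button4 (a point): The fourth button of the row counted from the cut-off corner (farthest from it): white dome, 18 mm across, 2.5 mm high, fixed on the flap 105 mm from the hinge line, 60 mm from its neighbours. Point: centre of the dome's underside, on the flap's upper face (the rules call the dome geom flap_c5). It tilts and moves with the flap, its z is the flap's normal, its x points to the free edge and its y along the row towards the cut-off corner.
- soap_pack: Bystander, loose, to be left alone: wrapped soap pack 55 x 90 x 30 mm lying on the fixed half of the carton's top. Origin at the centre of its underside.
- flat_tin: Bystander, loose, to be left alone: flat tin, 72 mm across and 40 mm high, standing on the fixed half of the carton's top. Origin at the centre of its underside.
- tape_roll: Bystander, loose, to be left alone: roll of tape, 100 mm across and 45 mm high, lying on the counter. Origin at the centre of its underside.
- food_can: Bystander, loose, to be left alone: food can, 68 mm across and 80 mm high, standing on the counter. Origin at the centre of its underside.
- pump_bottle: Bystander, loose, to be left alone: soap bottle with pump head, 68 mm across, about 200 mm high, on the counter. Origin at the centre of its underside.
- oil_jug: Bystander, loose, to be left alone: amber oil bottle with ring handle, 116 mm across, about 300 mm high, on the counter. Origin at the centre of its underside.
- biscuit_pack: Bystander, loose, to be left alone: biscuit pack 70 x 150 x 50 mm on the counter. Origin at the centre of its underside.

How it is judged:
By the outcome, as a careful person would: the job done as asked, in the order asked, and still so for the second after the job is handed in, while the arm keeps its last pose, push and grip.
It also fails if it takes over 42 s, if anything falls off the work surface, if the arm or the gripper's body presses on something with over 40 N, if the wrist force passes 120 N, or if a joint passes its speed limit or range.

## Working session

There is one attempt and no reset: what is moved stays moved. The work goes in short steps, Python scripts to look and compute and a tool call to move; the robot and the scene stay as the last step left them, time stands still between calls to the robot, and variables do not carry over. Pictures are saved under pics/ and viewed, about 8 in all and at most 12, crops included, and the job is handed in when it is done.

Besides the shell and the picture viewer there is one more tool, called as name(argument=value, ...) on one line, values as JSON. carry_out: Moves the arm, as the interface text tells. Its arguments: {"type":"object","properties":{"plan":{"type":"array"},"squeeze":{"type":"number"}},"required":["plan"]}

```bash
mkdir -p pics; cat > h.py <<'E'
import numpy as np, cv2
from cell import arm
def T(name):
    c=arm.get_calibration(name);K=np.array(c["intrinsics"])
    if name=="wrist":
        s=arm.observe();M=np.eye(4);M[:3,:3]=cv2.Rodrigues(np.array(s["ee_rot"],float))[0];M[:3,3]=s["position"]
        return K,M@np.array(c["tool_from_camera"])
    M=np.eye(4);M[:3,:3]=cv2.Rodrigues(np.array(c["rvec"],float))[0];M[:3,3]=np.ravel(c["tvec"])
    return K,np.linalg.inv(M)
def cloud(K,M,d):
    v,u=np.indices(d.shape)
    p=np.stack([(u-K[0,2])/K[0,0]*d,(v-K[1,2])/K[1,1]*d,d],-1)
    return p@M[:3,:3].T+M[:3,3]
def grab(name):
    K,M=T(name);im,d=arm.get_image(name)
    np.savez(f"{name}.npz",im=im,d=d,P=cloud(K,M,d),K=K,M=M)
    return im,d
E
python3 - <<'E'
from h import *
s=arm.observe();print({k:np.round(v,3) for k,v in s.items()},arm.tip_reach)
a,_=grab("top");b,_=grab("side")
cv2.imwrite("pics/a.png",cv2.resize(a[:,:,::-1],(800,600)));cv2.imwrite("pics/b.png",cv2.resize(b[:,:,::-1],(800,600)))
E
```

```text
{'clock': np.float64(0.0), 'joints': array([-1.257,  0.435,  0.025,  1.574, -0.012,  1.134, -0.075]), 'dq': array([ 0.002,  0.001, -0.001,  0.001,  0.001, -0.001,  0.   ]), 'joint_efforts': array([ 1.0000e-03, -6.6785e+01,  9.8600e-01, -3.1445e+01, -6.1000e-02,
        4.3000e-02,  0.0000e+00]), 'position': array([0.253, 0.571, 0.291]), 'ee_rot': array([-6.500e-01, -3.073e+00,  2.000e-03]), 'force': array([ 0.123, -0.23 , -0.655]), 'ft_torque': array([ 0.007, -0.001,  0.021]), 'width': np.float64(0.999)} 0.0655
```

View pics/a.png

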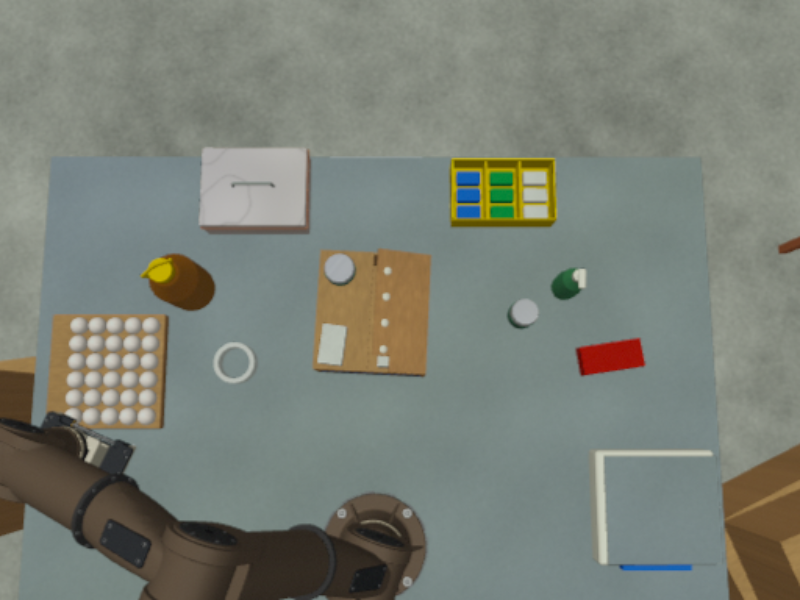

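View pics/b.png

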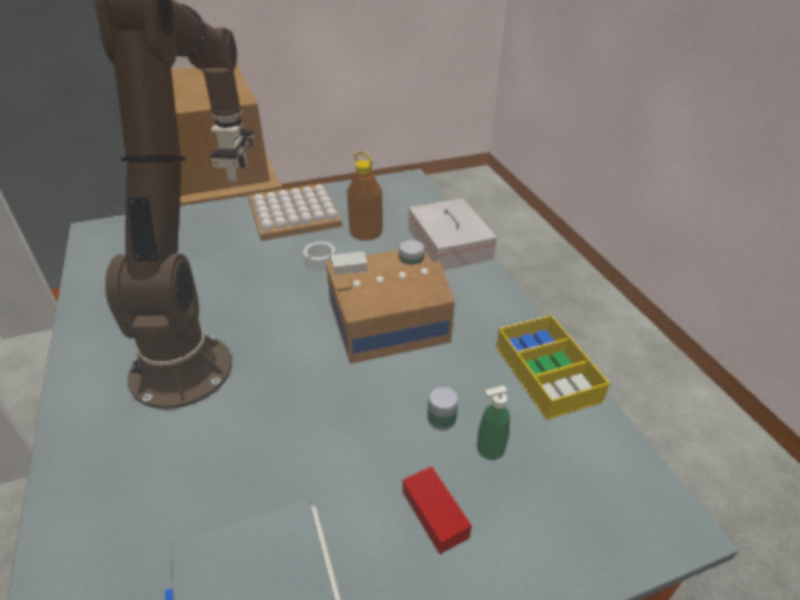

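The carton's fixed half (tin, soap) is on the left at about px (340,310), with the flap on the right. The buttons sit at about (387,271), (386,296), (385,322) and (383,349). I'll zoom in on the flap corners.

```bash
python3 - <<'E'
from h import *
z=np.load("top.npz");im=z["im"];P=z["P"]
c=im[150:250,190:290];s=np.load("side.npz")["im"][150:235,200:300]
o=np.hstack([cv2.resize(c,(400,400),interpolation=2),cv2.resize(s,(400,400),interpolation=2)])
cv2.imwrite("pics/c.png",o[:,:,::-1])
for v in (168,190,206,218,224,231):
    print(v,[tuple(np.round(P[v,u],3)) for u in range(206,276,6)])
# white blobs
for n in("top","side"):
    z=np.load(n+".npz");im=z["im"];P=z["P"];hsv=cv2.cvtColor(im,cv2.COLOR_RGB2HSV)
    m=((hsv[...,1]<60)&(hsv[...,2]>150)).astype(np.uint8)
    k,l,st,ce=cv2.connectedComponentsWithStats(m)
    for i in range(1,k):
        x,y=ce[i]
        if 3<st[i,4]<600 and (200<x<280):print(n,np.round(ce[i],1),st[i],np.round(np.median(P[l==i],0),3))
E
```

```text
168 [(np.float64(0.665), np.float64(0.117), np.float64(0.145)), (np.float64(0.657), np.float64(0.091), np.float64(0.182)), (np.float64(0.658), np.float64(0.07), np.float64(0.181)), (np.float64(0.658), np.float64(0.049), np.float64(0.181)), (np.float64(0.665), np.float64(0.029), np.float64(0.145)), (np.float64(0.665), np.float64(0.007), np.float64(0.144)), (np.float64(0.655), np.float64(-0.016), np.float64(0.192)), (np.float64(0.659), np.float64(-0.037), np.float64(0.175)), (np.float64(0.66), np.float64(-0.059), np.float64(0.171)), (np.float64(0.662), np.float64(-0.08), np.float64(0.162)), (np.float64(0.661), np.float64(-0.102), np.float64(0.164)), (np.float64(0.664), np.float64(-0.124), np.float64(0.149))]
190 [(np.float64(0.584), np.float64(0.116), np.float64(0.145)), (np.float64(0.583), np.float64(0.093), np.float64(0.15)), (np.float64(0.583), np.float64(0.072), np.float64(0.147)), (np.float64(0.584), np.float64(0.05), np.float64(0.145)), (np.float64(0.583), np.float64(0.028), np.float64(0.15)), (np.float64(0.584), np.float64(0.007), np.float64(0.142)), (np.float64(0.578), np.float
[... 4935 characters left out ...]
e [227.9 180.6] [226 179   5   4  15] [ 0.46  -0.024  0.181]
side [204.8 221. ] [204 220   3   3   6] [ 0.352 -0.033  0.002]
side [262.9 227.1] [261 226   5   3   7] [ 0.566 -0.143 -0.002]
side [269.4 232.2] [268 231   3   3   5] [ 0.582 -0.181  0.001]
side [257.9 235.7] [256 234   5   4   7] [ 0.531 -0.187  0.002]
side [216.8 287.6] [215 286   5   4  10] [ 0.313 -0.364 -0.001]
side [220.8 290.8] [220 290   3   2   4] [ 0.323 -0.38  -0.003]
side [207.9 353.2] [198 323  21  61 282] [ 0.226 -0.615  0.078]
side [229.3 330.9] [227 328   5   6  15] [ 0.31  -0.535 -0.   ]
side [239.8 333.3] [236 330   8  10  28] [ 0.336 -0.55  -0.   ]
side [231.7 335.9] [230 334   4   5  10] [ 0.312 -0.55  -0.   ]
```

View pics/c.png

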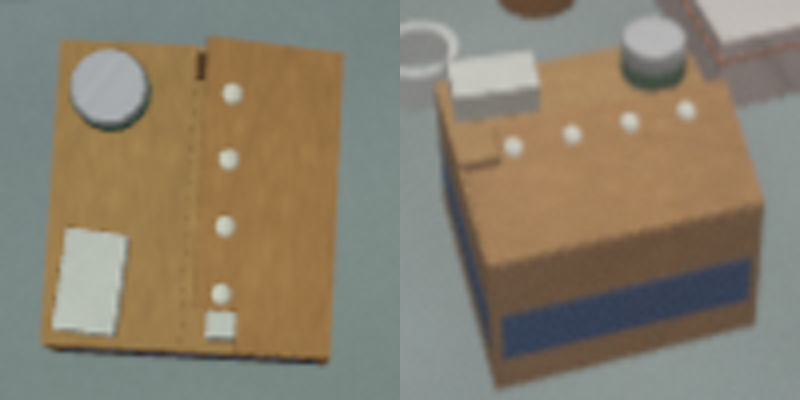

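Depth inside the notch (z ≈ 0.075 seen through the near end) and the scene's chirality both put the cut-off corner nearest the robot. That makes button1 ≈ (0.460, -0.026, 0.180) and button4 ≈ (0.640, -0.035). The heights fit an angle of about 0.33 and the 60 mm spacing. I'll move above button1 with the fingers shut.

carry_out(plan=[[1.2,-3.7,0.5,0.05,0],[2.5,-7.4,0.8,0.1,0],[3.8,-11.1,1,0.15,0],[5.1,-14.8,1,0.2,0],[6.4,-18.5,1,0.25,0],[7.7,-22.2,1,0.3,0],[9,-25.9,1,0.35,0],[10.3,-29.7,1,0.37,0],[11.6,-33.4,1,0.37,0],[12.9,-37.1,1,0.37,0],[14.2,-40.8,1,0.37,0],[15.5,-44.6,1,0.37,0],[16.8,-48.3,1,0.37,0],[18.1,-52,1,0.37,0],[19.4,-55.8,1,0.37,0],[20.7,-59.6,1,0.37,0],[20.7,-59.6,1,0.37,0],[20.7,-59.6,1,0.37,0],[20.7,-59.6,1,0.37,0]], squeeze=10)

```text
clock: 2.0
position: [0.4595, -0.0238, 0.3013]
ee_rot: [-0.072, -3.14, 0.002]
force: [-0.2, 0.2, -0.4]
width: 0.004
```

```bash
python3 - <<'E'
from h import *
a,_=grab("wrist");s=arm.observe();print({k:np.round(s[k],3) for k in("clock","position","ee_rot","force","width")})
cv2.imwrite("pics/d.png",cv2.resize(a[:,:,::-1],(800,600)))
z=np.load("wrist.npz");im=z["im"];P=z["P"];K=z["K"];M=z["M"];hsv=cv2.cvtColor(im,cv2.COLOR_RGB2HSV)
m=((hsv[...,1]<60)&(hsv[...,2]>150)).astype(np.uint8)
k,l,st,ce=cv2.connectedComponentsWithStats(m)
for i in range(1,k):
    if st[i,4]>40:
        r=M[:3,:3]@np.linalg.inv(K)@np.array([*ce[i],1]);q=M[:3,3]+r*(.181-M[2,3])/r[2]
        print(np.round(ce[i]),st[i,2:],np.round(np.median(P[l==i],0),4),np.round(q,4))
# hinge-side edge from top depth-z
P=np.load("top.npz")["P"]
for v in(170,190,206,222):
    row=P[v,255:290];k=np.where(row[:,2]>.12)[0].max();print(v,np.round(row[k],4))
E
```

```text
{'clock': np.float64(2.05), 'position': array([ 0.46 , -0.024,  0.301]), 'ee_rot': array([-7.10e-02, -3.14e+00,  2.00e-03]), 'force': array([0.189, 0.607, 0.07 ]), 'width': np.float64(0.005)}
[254. 109.] [  512   265 98416] [ 0.3749 -0.0197 -0.0005] [ 0.3866 -0.0197  0.181 ]
[252. 168.] [  34   45 1441] [ 0.4484 -0.0245  0.0742] [ 0.4268 -0.023   0.181 ]
[252. 211.] [ 23  23 389] [ 0.4586 -0.0242  0.1816] [ 0.4589 -0.0243  0.181 ]
[  6. 250.] [ 15  28 278] [ 0.4243 -0.1006  0.3046] [ 0.4817 -0.2136  0.181 ]
[ 64. 309.] [ 138   35 4188] [ 6.592e-01 -2.675e-01 -6.000e-04] [ 0.5364 -0.1804  0.181 ]
[449. 311.] [  63   35 1926] [ 0.6971  0.2609 -0.0013] [0.5521 0.1314 0.181 ]
170 [ 0.6557 -0.1313  0.1547]
190 [ 0.5832 -0.1276  0.1475]
206 [ 0.5246 -0.1273  0.1486]
222 [ 0.467  -0.1236  0.1448]
```

View pics/d.png

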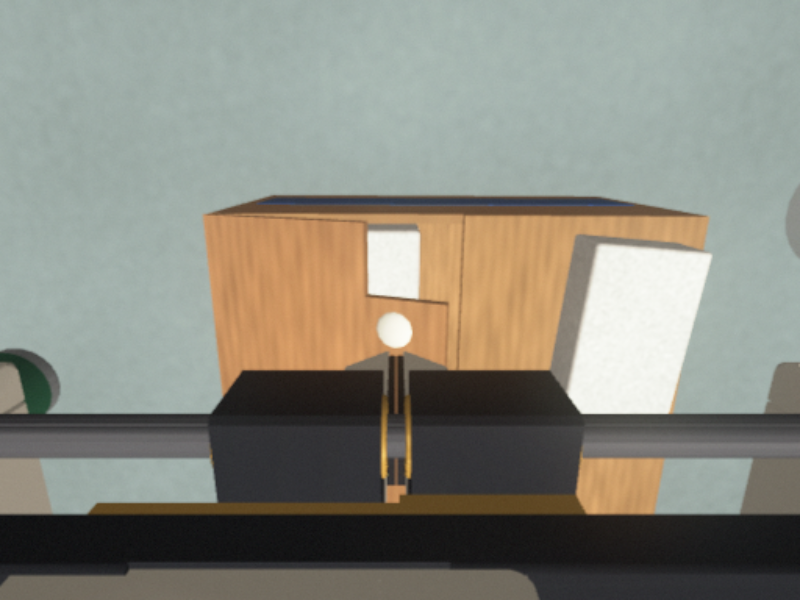

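The wrist view shows the notch right beside the button at (394,330), and that button measures (0.459, -0.024, 0.181), so button1 is confirmed. Flush, the row runs from about (0.459, -0.018) to (0.639, -0.027). Next I press down along the flap's arc.

carry_out(plan=[[0,0,-2,0,0],[0,0,-4,0,0],[0,0,-4.8,0,0],[0,0,-5.3,0,0],[0,0.1,-5.8,0,0],[0,0.2,-6.3,0,0],[0,0.3,-6.8,0,0],[0,0.4,-7.3,0,0],[0,0.5,-7.8,0,0],[0,0.5,-8.3,0,0],[0,0.6,-8.7,0,0],[0,0.6,-8.9,0,0],[0,0.6,-8.9,0,0],[0,0.6,-8.9,0,0],[0,0.6,-8.9,0,0]])

```text
clock: 3.55
position: [0.4599, -0.0178, 0.2126]
ee_rot: [0.071, 3.141, -0.002]
force: [2.7, 1.5, 3.9]
width: 0.009
```

```bash
python3 - <<'E'
from h import *
f=[]
for i in range(3):
    a,_=grab("wrist");b,_=grab("side");s=arm.observe();f.append(s["force"])
print(np.round(f,2),np.round(s["position"],4),s["clock"],s["width"])
o=np.hstack([cv2.resize(a,(512,384))[:,:],cv2.resize(b[145:235,200:300],(288,384),interpolation=2)])
cv2.imwrite("pics/e.png",o[:,:,::-1])
# flap height and row, button blobs
for n in("wrist","side"):
    z=np.load(n+".npz");im=z["im"];P=z["P"];hsv=cv2.cvtColor(im,cv2.COLOR_RGB2HSV)
    m=((hsv[...,1]<60)&(hsv[...,2]>140)).astype(np.uint8)
    k,l,st,ce=cv2.connectedComponentsWithStats(m)
    for i in range(1,k):
        q=np.median(P[l==i],0)
        if st[i,4]>5 and .13<q[2]<.2 and -.08<q[1]<.04:print(n,np.round(ce[i]),st[i,4],np.round(q,4))
    for (x,y) in((.44,-.06),(.44,-.1),(.6,-.05),(.55,-.06),(.55,-.09),(.6,.03)):
        d=np.hypot(P[...,0]-x,P[...,1]-y)<.008;d&=P[...,2]>.1
        if d.sum():print(n,x,y,d.sum(),round(float(np.median(P[d][:,2])),4))
E
```

```text
[[ 3.01 -0.28  5.26]
 [ 4.14 -0.06  4.08]
 [ 2.43 -0.47  4.39]] [ 0.4598 -0.0177  0.2125] 3.85 0.006033596089858474
wrist [253. 242.] 28 [ 0.4498 -0.017   0.165 ]
wrist [251. 320.] 34 [ 0.5119 -0.0204  0.1446]
wrist 0.44 -0.06 1778 0.2397
wrist 0.44 -0.1 1235 0.2127
side [270. 179.] 10 [ 0.64   -0.0282  0.1456]
side [256. 182.] 11 [ 0.5803 -0.0237  0.1442]
side [242. 184.] 10 [ 0.5214 -0.0234  0.1466]
side [228. 187.] 6 [ 0.4604 -0.0228  0.1466]
side 0.44 -0.06 216 0.4763
side 0.44 -0.1 32 0.2244
side 0.6 -0.05 7 0.1442
side 0.55 -0.06 6 0.1449
side 0.55 -0.09 12 0.1446
side 0.6 0.03 8 0.1459
```

View pics/e.png

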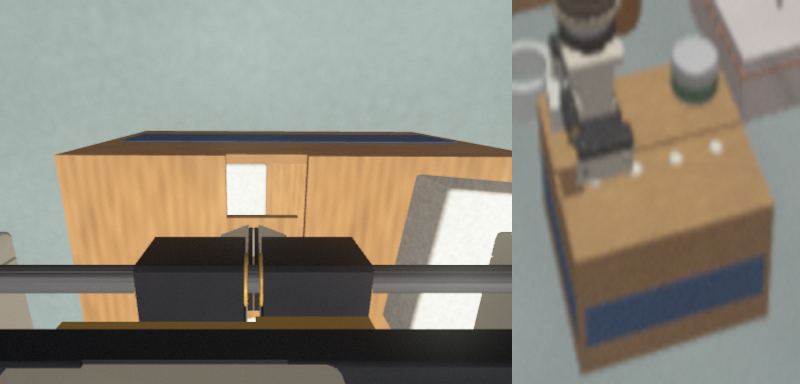

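The flap is flush: the side camera puts the domes at z ≈ 0.145 to 0.147, and the press is about 4.5 N. The fingertips are on button1. Now I slide at constant height.

carry_out(plan=[[0.4,0,0,0,0],[0.8,0,0,0,0],[1.2,-0.1,0,0,0],[1.6,-0.1,0,0,0],[2,-0.1,0,0,0],[2.4,-0.1,0,0,0],[2.8,-0.1,0,0,0],[3.2,-0.15,0,0,0],[3.6,-0.15,0,0,0],[4,-0.2,0,0,0],[4.4,-0.2,0,0,0],[4.8,-0.2,0,0,0],[5.2,-0.25,0,0,0],[5.6,-0.25,0,0,0],[6,-0.3,0,0,0],[6.4,-0.3,0,0,0],[6.8,-0.3,0,0,0],[7.2,-0.35,0,0,0],[7.6,-0.35,0,0,0],[8,-0.4,0,0,0]])

```text
clock: 5.85
position: [0.5404, -0.0216, 0.2126]
ee_rot: [0.071, 3.14, -0.002]
force: [-2.5, -0.1, 4.0]
width: 0.002
```

```bash
cat > chk.py <<'E'
from h import *
f=[]
b,_=grab("side");s=arm.observe();f.append(s["force"]);t,_=grab("top")
print(np.round(f,2),np.round(s["position"],4),s["clock"])
for n in("side","top"):
    z=np.load(n+".npz");im=z["im"];P=z["P"];K=z["K"];M=z["M"];hsv=cv2.cvtColor(im,cv2.COLOR_RGB2HSV)
    m=((hsv[...,1]<60)&(hsv[...,2]>150)).astype(np.uint8)
    k,l,st,ce=cv2.connectedComponentsWithStats(m)
    for i in range(1,k):
        q=np.median(P[l==i],0)
        r=M[:3,:3]@np.linalg.inv(K)@np.array([*ce[i],1]);w=M[:3,3]+r*(.147-M[2,3])/r[2]
        if st[i,4]>4 and .13<q[2]<.2 and -.08<q[1]<.05:print(n,np.round(ce[i]),st[i,4],np.round(q,4),np.round(w,4))
E
python3 chk.py
```

```text
[[-1.27  0.46  4.93]] [ 0.5408 -0.0217  0.2126] 5.9
side [270. 179.] 11 [ 0.642  -0.0268  0.1458] [ 0.6414 -0.0271  0.147 ]
side [242. 184.] 12 [ 0.5171 -0.0274  0.1497] [ 0.5216 -0.0212  0.147 ]
side [228. 186.] 12 [ 0.4604 -0.0202  0.1482] [ 0.4609 -0.0177  0.147 ]
```

The row measures (0.461, -0.018) to (0.641, -0.027), and the tool is on it with steady force. I'll continue to button4.

carry_out(plan=[[0.5,0,0,0,0],[1,-0.05,0,0,0],[1.5,-0.1,0,0,0],[2,-0.1,0,0,0],[2.5,-0.1,0,0,0],[3,-0.15,0,0,0],[3.5,-0.2,0,0,0],[4,-0.2,0,0,0],[4.5,-0.25,0,0,0],[5,-0.25,0,0,0],[5.5,-0.3,0,0,0],[6,-0.3,0,0,0],[6.5,-0.35,0,0,0],[7,-0.35,0,0,0],[7.5,-0.4,0,0,0],[8,-0.4,0,0,0],[8.5,-0.45,0,0,0],[9,-0.5,0,0,0],[9.5,-0.5,0,0,0],[10,-0.5,0,0,0]])

```text
clock: 7.95
position: [0.6413, -0.0267, 0.2127]
ee_rot: [0.071, 3.139, -0.002]
force: [-2.5, -0.1, 4.1]
width: 0.004
```

carry_out(plan=[[0,0,0,0,0],[0,0,0,0,0],[0,0,0,0,0]])

```text
clock: 8.25
position: [0.642, -0.0267, 0.2131]
ee_rot: [0.071, 3.137, -0.002]
force: [1.2, -0.6, 4.1]
width: 0.005
```

```bash
python3 chk.py; python3 - <<'E'
import numpy as np,cv2
b=np.load("side.npz")["im"];t=np.load("top.npz")["im"]
o=np.hstack([cv2.resize(b[130:240,190:300],(400,400),interpolation=2),cv2.resize(t[150:250,190:290],(400,400),interpolation=2)])
cv2.imwrite("pics/f.png",o[:,:,::-1])
E
```

```text
[[ 0.8  -0.32  3.7 ]] [ 0.642  -0.0267  0.2131] 8.3
side [256. 182.] 10 [ 0.5788 -0.0263  0.1475] [ 0.5798 -0.028   0.147 ]
side [242. 184.] 11 [ 0.5208 -0.0232  0.1465] [ 0.5207 -0.0233  0.147 ]
side [228. 187.] 13 [ 0.4614 -0.0183  0.1466] [ 0.4609 -0.0212  0.147 ]
```

View pics/f.png

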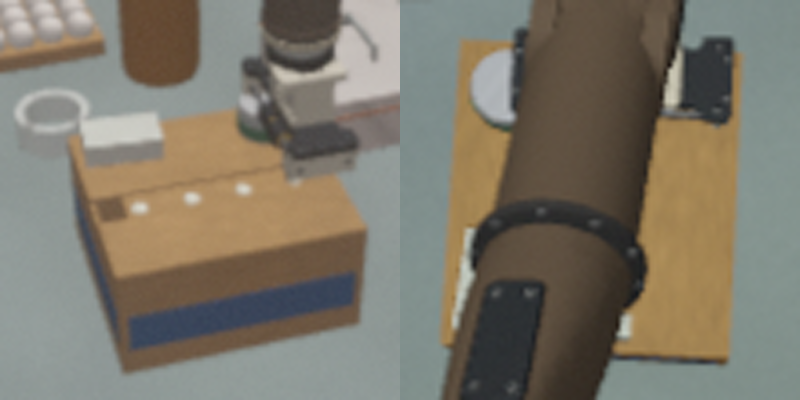

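The side view shows the fingertips on the fourth button at about (295,178), with the other three domes clear and level and the flap flush. The domes' z is about 0.147, the press about 4 N, and the tin and soap are unmoved.

```bash
python3 -c "
from cell import arm
print(arm.sign_off())"
```

```text
the job is handed in; nothing more can be done
None
```

I pressed the flap flush at button1, the button beside the cut-off corner nearest the robot. I then slid the shut fingertips along the row without lifting off, and handed the job in at about 8.3 s while still holding button4 down.

**Last checks:**
- **Flap:** the fingertips were at z ≈ 147.6 mm and the other three domes at about 147 mm, against 147.5 mm for flush.
- **Force:** the press was about 4 N throughout. There was up to about 3–4 N of sideways force along the row at button1 and during the slide.
- **Position:** the tool was at (0.642, -0.027), against button4 measured at (0.641, -0.027).
- **Goods:** the tin and the soap looked unmoved in the last pictures. The top view was partly hidden by the arm, so that rests mainly on the side view.

No check failed. Camera heights scattered by 1–3 mm, which is within the 6 mm allowed.

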